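# Lock the tube rack on the angled stand

### The job

The tube rack on the grey angled stand is sitting loose. Slide the aluminium end stop along the stand until it has pushed the rack fully home against the fixed end cheek with no gap at either end, then turn the red clamp knob clockwise (seen from above the deck) until it is tight, so the stop is locked there, and let go. Keep the rack sitting flat on the deck and leave the other things on the counter where they are.

Things in the scene. Friction and masses are not known exactly. Their poses are not given: they have to be found in the camera images.
- stand: grey sheet-metal rack stand, 410 mm long, 150 mm deep, fixed to the counter but placed differently each time. Origin under its centre on the counter; y along its length towards the fixed end cheek. Its deck slopes 30 degrees, low edge towards the robot. A work-light bar runs over it. Nothing else, rack and stop apart, stands more than 60 mm over the deck
- deck: the stand's sloping deck. Origin on its top face, half-way along, on the centre line of a 12 mm slot that runs its length, 66 mm above the counter. x points up the slope, y along the slot towards the fixed cheek, z square to the deck (up and towards the robot). Lip 22 mm high along the low edge, inner face at x = -42 mm; top edge at x = +70 mm; ends at y = -205 and +205 mm
- light_bar (a point): middle of the underside of the stand's fixed aluminium work-light bar, 24 mm wide, 14 mm thick, 410 mm long, level, along the stand's y, at stand (2, 0, 245) mm, carried by a rod of 10 mm at each end that rises behind the deck. It hangs almost above the knob: a tool standing upright over the knob hits it; one square to the deck passes on the robot's side of it
- cheek_face (a point): on the inner face of the fixed aluminium end cheek (112 x 10 x 60 mm) at the +y end of the deck: at deck (0, 195, 25) mm. The rack must end up against this face
- stop_face (a point): on the rubber-faced upright of the sliding end stop, the face that meets the rack: 25 mm over the deck, 75 mm towards the cheek from the knob's axis. The stop is an aluminium angle, foot 60 x 105 x 6 mm flat on the deck, upright 60 x 8 x 54 mm; axes as the deck
- stop (a joint): sliding end stop along the slot, m, 0 to 0.165, growing towards the cheek: stop face at deck y = -95 mm + this. It meets the home rack at 0.110. Unclamped it slides with about 2 N plus light damping and stays where left; it can be moved by its knob or its upright. With the knob tight a 20 N push does not shift it
- knob_grip (a point): middle of the grip of the red T-bar clamp knob on the stop's foot, on the knob's axis, 52 mm over the deck. The bar is 70 mm long, 16 mm thick and 26 mm tall (34 to 60 mm over the deck, round hub of 23 mm diameter below). z along the knob's axis, square to the deck; y along the bar, x across it; turns with the knob
- knob (a joint): clamp knob, rad, 0 to 1.5, growing as it turns clockwise seen from above the deck. At 0 it is slack, bar along the slot; it bites from 0.7, is tight from 1.1 and stops dead at 1.5, the bar almost straight up the slope. It stays where it is left, at most 0.1 of spring back. Takes 0.15 N m to turn, up to 0.3 N m when tight
- rack: the loose tube rack on the deck, white with 18 capped tubes, 80 mm wide, 180 mm long along the slot, 56 mm high, 92 mm over the caps, about 0.45 kg; it leans on the lip. Origin at the centre of its underside, axes as the deck. It slides along the deck when pushed with 2 to 6 N
- rack_home_end (a point): middle of the rack's end face towards the fixed cheek, 25 mm over the deck
- rack_stop_end (a point): middle of the rack's end face towards the sliding stop, 25 mm over the deck
- spare_rack: bystander: smaller white tube rack 80 x 96 mm, 92 mm high, standing on the counter off the stop end of the stand; origin under its centre
- label_roll: bystander: roll of white labels lying flat in front of the stand, 84 mm across, 50 mm high; origin under its centre
- marker: bystander: white marker pen with blue cap lying in front of the stand, 140 mm long, 17 mm high; origin under it, x along the pen to the cap
- tray: bystander: steel tray 130 x 200 mm, 32 mm high, with capped needle holders, right of the stand; origin under its centre
- sanitizer: bystander: whitish bottle with blue label, 64 mm across, 150 mm high, left of the stand; origin under its centre
- sharps_bin: bystander: yellow sharps bin 135 x 180 mm, 154 mm high, left of the stand; origin under its centre
- swab_box: bystander: green box 110 x 160 mm, 55 mm high, near left; origin under its centre
Not all that is in view belongs to the job. What is shaped like the rack but pink is not meant.

How it is judged:
By the outcome, as a careful person would: the job done as asked, in the order asked, and still so for the second after the job is handed in, with the robot touching nothing.
It also fails if it takes over 38 s, if anything falls off the work surface, if the arm or the gripper's body presses on something with over 40 N, if the wrist force passes 120 N, or if a joint passes its speed limit or range.

### The arm

A 6-joint arm with a two-finger parallel gripper is mounted at the origin on the work surface. World frame = base frame: x ahead of the robot, y to its left, z up, the work surface at z = 0. Lengths are in m, angles in rad, forces in N, time in s.
With the tool pointing down it reaches from about 0.275 to 0.825 m from the base axis. Payload 4.9 kg.
Tool frame: the origin (TCP) lies midway between the tips of the shut fingers; the grasp point (between the pads) lies 19 mm behind it (bot.grip_depth is the distance from the TCP to the grasp point, in m); y points along the fingers, x is the direction in which the jaws open and shut, and the axes are right-handed (so a half turn about y gives the same grasp; the last joint's range is limited). The gripper opens to 85 mm and grips with 20 to 120 N. Pads are 22 mm wide; open, the fingers measure 114 mm over their backs; the gripper's body (76 mm by 85 mm) begins 54 mm behind the grasp point. The pads swing forward as they close: fully open they stand 13 mm farther back than shut.
Start: joints at [-1.341, 0.326, -0.193, 1.052, 0, 1.437], TCP at [0.196, -0.514, 0.203] pointing down, gripper open.
Joint ranges: [-2.65, 2.65], [-0.97, 1.79], [-1.3, 1.35], [-1.93, 2.1], [-1.47, 1.37], [-3.14, 3.14]. Speed limits (rad/s): [2.57, 2.57, 3.14, 3.14, 3.14, 3.14].

### API

Orientations are given as a unit quaternion [w, x, y, z].
In Python, from cell import bot gives the robot as it stands. Calls block until the motion is done:
- bot.move_pose(position, orientation): joint-space move of the TCP to a pose.
- bot.move_linear(position, speed=0.15, rotation=None, until_force=None): straight line of the TCP; rotation=None keeps the orientation; speed is the mean speed in m/s. With until_force (N) it stops when the force on the tool has changed by that much, and returns True; else False.
- bot.goto_joints(angles): joint-space move.
- bot.set_gripper(opening, grasp_force=None): opening from 0.0 (shut) to 1.0 (fully open); grasp_force is the grip in N (None keeps the last); returns when the fingers have stopped.
- bot.wait(seconds).
- bot.solve_ik(position, orientation): joint angles nearest the present ones, or None.
- bot.camera(name): name is "scene" or "top" or "wrist"; returns the picture (384x512x3 uint8, red, green, blue); there is no depth.
- bot.calibration(name): a dict with "mtx" (3x3 intrinsics, pixels), "k1" (the pictures are not rectified: a ray, as slopes to the right and down, at radius r is drawn at 1 + k1 r^2 times it, then the intrinsics apply), "extrinsics" (4x4, takes a point from world to camera coordinates); the wrist camera has in their place "hand_eye" (4x4, takes a point from camera to tool coordinates, whose origin is the TCP and whose axes are the tool frame's). Camera axes: x right, y down, z forward; pixel columns grow to the right and rows downward; lengths in m; the calibration is good to about 2 mm. A picture is of the moment at which its call begins: read the wrist's pose just before it. calibration takes no time and is no camera call.
A pose or a line that the arm cannot do raises bot.PlanningError and nothing moves.
- bot.close_job(): hands the job in, once; it reports no verdict.
Trained networks look in the newest picture that a camera, given by its name, has taken for a name from the list of things; names that differ only in an ending like _2 or _b are one class to them, and where a whole thing is asked for, a point or a joint stands for the part that bears it (a point fixed in the world has none). Each returns a list of dicts, best first, with "confidence" (0 to 1); they miss things now and then, are a little off and sometimes report something else, mostly with a low value. They report only what shows in the picture. A call takes as long as a camera call. They do not tell look-alikes from the thing itself.
- bot.search_frame(camera, thing): "bbox" ([left, top, width, height] in pixels, round what is visible of it).
Readings, each from a call of its own:
- bot.read_clock(): time.
- bot.read_joint_positions(): joint angles.
- bot.read_joint_vel(): joint speeds.
- bot.read_joint_efforts(): joint torques, N m.
- bot.read_position(): TCP position.
- bot.read_tool_rot(): TCP orientation.
- bot.read_ft_force(): force on the tool from outside, world axes, zero at the start.
- bot.read_moment(): the same for the moment, N m.
- bot.read_gripper_width(): opening from 0.0 (shut) to 1.0 (fully open).
Only numpy, scipy, OpenCV 4.12 (cv2) and the standard library are available. Lean on these libraries where they do the work, as an engineer would, in place of code of your own. Each camera call takes 0.05 s, during which the arm holds its last target. There are 200 camera calls.

## Working session

There is one attempt and no reset: what is moved stays moved. The work goes in short steps, each a Python script; the robot and the scene stay as the last script left them, time stands still between calls to the robot, and variables do not carry over. Pictures are saved under pics/ and viewed, about 8 in all and at most 12, crops included, and the job is handed in when it is done.

```bash
mkdir -p pics; ls
python3 - <<'E'
from cell import bot
import cv2,numpy as np
for c in ["scene","top"]:
    im=bot.camera(c); cv2.imwrite(f"pics/{c}0.png",cv2.resize(im[:,:,::-1],(800,600),interpolation=cv2.INTER_CUBIC))
    k=bot.calibration(c); print(c,np.round(k["mtx"],1).tolist(),k["k1"],np.round(k["extrinsics"],3).tolist())
    for t in ["stand","cheek_face","stop_face","knob_grip","rack","light_bar","rack_home_end","rack_stop_end","spare_rack"]:
        print(t,[(np.round(d["bbox"]).astype(int).tolist(),round(d["confidence"],2)) for d in bot.search_frame(c,t)][:3])
print(np.round(bot.calibration("wrist")["hand_eye"],3).tolist(),bot.read_tool_rot(),bot.read_clock())
E
```

```text
pics
scene [[412.3, 0.0, 262.0], [0.0, 412.3, 192.3], [0.0, 0.0, 1.0]] -0.1134696510477495 [[0.851, 0.526, -0.009, -0.431], [0.272, -0.454, -0.848, 0.002], [-0.45, 0.719, -0.529, 1.483], [0.0, 0.0, 0.0, 1.0]]
stand [([251, 142, 98, 161], 0.57)]
cheek_face [([252, 178, 86, 103], 0.73)]
stop_face [([260, 232, 36, 39], 0.65), ([236, 278, 44, 56], 0.59), ([313, 133, 46, 53], 0.58)]
knob_grip [([257, 237, 24, 30], 0.8), ([250, 177, 86, 104], 0.65)]
rack [([278, 177, 53, 57], 0.96), ([141, 221, 64, 51], 0.89), ([358, 159, 19, 40], 0.66)]
light_bar [([252, 142, 97, 164], 0.92), ([233, 277, 44, 60], 0.75), ([358, 155, 17, 45], 0.53)]
rack_home_end [([278, 176, 52, 57], 0.76), ([140, 219, 67, 50], 0.6), ([248, 143, 101, 161], 0.44)]
rack_stop_end [([139, 220, 68, 52], 0.96), ([278, 175, 53, 58], 0.58)]
spare_rack [([234, 279, 45, 55], 0.72)]
top [[427.7, 0.0, 258.4], [0.0, 427.7, 192.1], [0.0, 0.0, 1.0]] 0.009850597083736852 [[0.026, -1.0, 0.004, -0.022], [-0.998, -0.026, -0.056, 0.542], [0.056, -0.003, -0.998, 1.27], [0.0, 0.0, 0.0, 1.0]]
stand [([165, 124, 168, 73], 0.59), ([294, 158, 28, 12], 0.42)]
cheek_face [([174, 140, 152, 55], 0.92), ([165, 122, 168, 74], 0.75)]
stop_face [([276, 154, 42, 25], 0.8), ([218, 193, 12, 44], 0.47)]
knob_grip [([293, 158, 30, 14], 0.66), ([175, 139, 149, 54], 0.54), ([188, 156, 65, 39], 0.4)]
rack [([306, 234, 38, 70], 0.97), ([187, 161, 68, 35], 0.85)]
light_bar []
rack_home_end [([307, 237, 36, 67], 0.74), ([188, 159, 66, 34], 0.67)]
rack_stop_end [([304, 240, 44, 64], 0.63), ([186, 158, 70, 34], 0.59)]
spare_rack [([327, 143, 38, 28], 0.56), ([190, 156, 67, 40], 0.31)]
[[1.0, -0.002, -0.0, 0.001], [-0.0, -0.279, 0.96, -0.171], [-0.002, -0.96, -0.279, 0.071], [0.0, 0.0, 0.0, 1.0]] [ 0.58221863 -0.58219663  0.40129033 -0.40129119] 1.0
```

View pics/scene0.png

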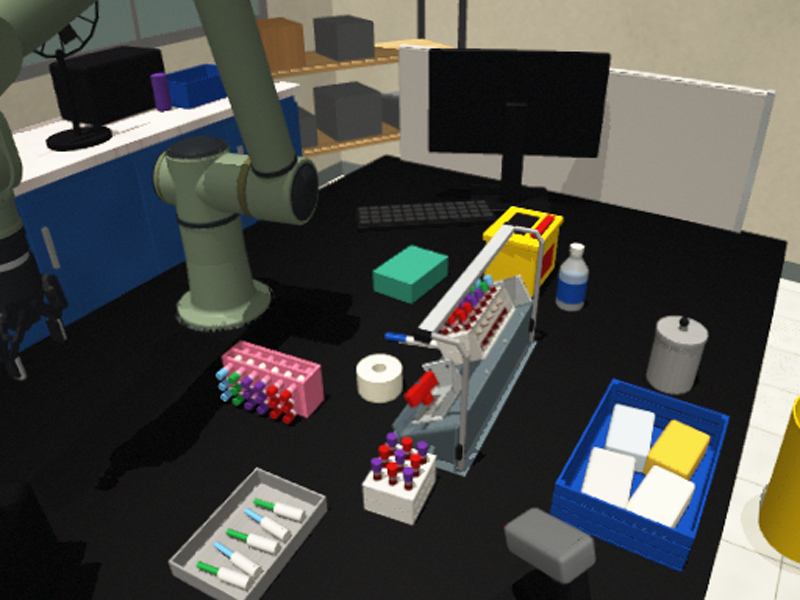

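View pics/top0.png

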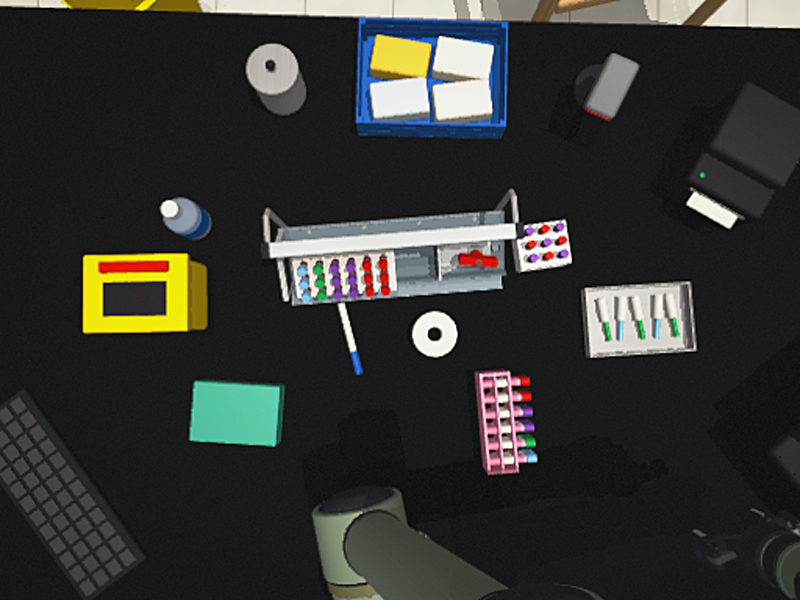

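The top view shows the real rack at view px (345,275), knob (478,260), and light bar from (263,250) to (516,230). Look-alikes are the pink rack (505,425) and the spare rack (545,245). I chose the white rack on the stand and will check it in one crop.

Run:
```python
import cv2
from cell import bot
im=bot.camera("top")[115:205,160:345,::-1]; a=cv2.resize(im,None,fx=4.3,fy=4.3,interpolation=cv2.INTER_CUBIC)
cv2.imwrite("pics/c0.png",a)
im=bot.camera("scene")[135:310,235:375,::-1]; cv2.imwrite("pics/c1.png",cv2.resize(im,None,fx=3.4,fy=3.4,interpolation=cv2.INTER_CUBIC))
```

```text
(no output)
```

View pics/c0.png

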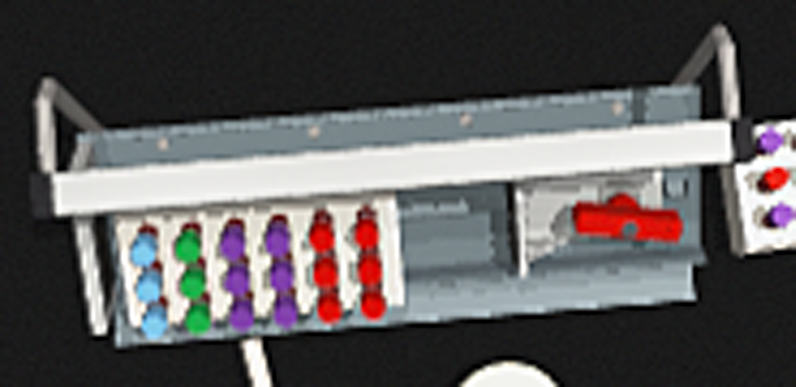

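View pics/c1.png

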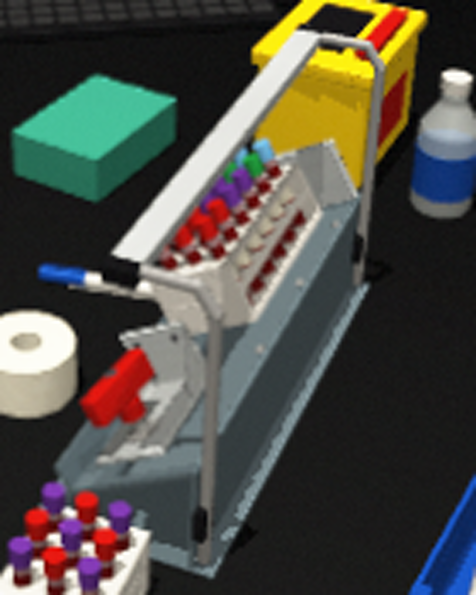

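The crops confirm the white rack leaning on the lip, with a gap at the cheek. The knob grip is at crop px (630,224) and turned about 9° clockwise. I'll fit the stand pose to the bar, deck and knob points.

```bash
cat > h.py <<'E'
import numpy as np,cv2
from cell import bot
from scipy.spatial.transform import Rotation as R
def proj(c,P):
    k=bot.calibration(c);E=k["extrinsics"]
    p=np.atleast_2d(P)@E[:3,:3].T+E[:3,3]; s=p[:,:2]/p[:,2:]
    s=s*(1+k["k1"]*(s**2).sum(1,keepdims=True)); return s@k["mtx"][:2,:2].T+k["mtx"][:2,2]
def stand(p,q):
    return R.from_euler('z',p[2]).apply(q)+[p[0],p[1],0]
def deck(p,q):   # p = X,Y,yaw,d
    r=R.from_euler('y',-30,degrees=True)
    return stand(p,r.apply(q)+[p[3],0,.066])
E
cat > fit.py <<'E'
from h import *
from scipy.optimize import least_squares
top=lambda a:np.array(a)/4.3+[160,115]
sc=lambda a:np.array(a)/3.4+[235,135]
B=[(.002,.205,.252),(.002,-.205,.252)]
tb=top([(32,196),(750,138)]); td=top([(78,133),(700,88)]); tk=top([(630,224)])
sk=sc([(122,385)]); sb=sc([(128,272)])
def f(p):
    kn=-.17+p[4]
    return np.concatenate([(proj("top",stand(p,B))-tb).ravel(),(proj("top",deck(p,[(.07,.205,0),(.07,-.205,0)]))-td).ravel(),
     (proj("top",deck(p,[(0,kn,.06)]))-tk).ravel(),.7*(proj("scene",deck(p,[(0,kn,.05)]))-sk).ravel(),.7*(proj("scene",stand(p,B[1:]))-sb).ravel(),[(p[3])/.02]])
s=least_squares(f,[.56,0,0,0,.03]); print(np.round(s.x,4)); print(np.round(f(s.x),1))
np.save("p.npy",s.x)
E
python3 fit.py
```

```text
[6.230e-01 1.310e-02 1.099e-01 4.000e-04 2.020e-02]
[ 0.5 -0.5 -0.5 -0.9 -0.6  0.4 -0.4 -1.2 -0.  -0.1 -1.2 -0.8 -2.   0.1
  0. ]
```

```bash
cat >> h.py <<'E'
def Rd(p): return R.from_euler('z',p[2])*R.from_euler('y',-30,degrees=True)
T0=R.from_matrix(np.array([[-1,0,0],[0,0,-1],[0,-1,0]]).T)
def quat(p,th,flip=False):
    r=Rd(p)*R.from_euler('z',-th)*T0
    if flip: r=r*R.from_euler('y',np.pi)
    return r.as_quat(scalar_first=True)
E
python3 - <<'E'
from h import *
p=np.load("p.npy")
for flip in (0,1):
  for s,z,th in [(.02,.2,.16),(.02,.037,.16),(.11,.037,.16),(.11,.037,1.3),(.11,.2,1.3)]:
    j=bot.solve_ik(deck(p,[0,-.17+s,z]),quat(p,th,flip)); print(flip,s,z,th,None if j is None else np.round(j,2))
E
```

```text
0 0.02 0.2 0.16 [-0.59 -0.01 -0.65  0.51  0.33 -2.05]
0 0.02 0.037 0.16 [-0.48  0.31 -0.7   0.11  0.28 -1.94]
0 0.11 0.037 0.16 [-0.31  0.26 -0.79  0.04  0.21 -1.78]
0 0.11 0.037 1.3 [-0.31  0.26 -0.79  0.04  0.21 -0.64]
0 0.11 0.2 1.3 [-0.4  -0.09 -0.74  0.46  0.25 -0.72]
1 0.02 0.2 0.16 [-0.59 -0.01 -0.65  0.51  0.33  1.1 ]
1 0.02 0.037 0.16 [-0.48  0.31 -0.7   0.11  0.28  1.2 ]
1 0.11 0.037 0.16 [-0.31  0.26 -0.79  0.04  0.21  1.36]
1 0.11 0.037 1.3 [-0.31  0.26 -0.79  0.04  0.21  2.5 ]
1 0.11 0.2 1.3 [-0.4  -0.09 -0.74  0.46  0.25  2.42]
```

Run:
```python
from h import *
p=np.load("p.npy")
bot.move_pose(deck(p,[0,-.17+p[4],.19]),quat(p,.16))
bot.set_gripper(0.6)
np.savez("w1.npz",pos=bot.read_position(),rot=bot.read_tool_rot())
im=bot.camera("wrist"); cv2.imwrite("pics/w1raw.png",im[:,:,::-1]); cv2.imwrite("pics/w1.png",cv2.resize(im[:,:,::-1],(800,600)))
print([(np.round(d["bbox"]).astype(int).tolist(),round(d["confidence"],2)) for d in bot.search_frame("wrist","knob_grip")][:3])
k=bot.calibration("wrist");print(k["mtx"],k["k1"],bot.read_clock(),bot.read_position()-deck(p,[0,-.17+p[4],.19]))
```

```text
[([241, 146, 22, 63], 0.74)]
[[271.26909767   0.         249.14653316]
 [  0.         271.26909767 192.7800178 ]
 [  0.           0.           1.        ]] -0.039189105568381524 4.55 [-4.59049613e-06 -2.44459890e-05 -1.00172829e-05]
```

View pics/w1.png

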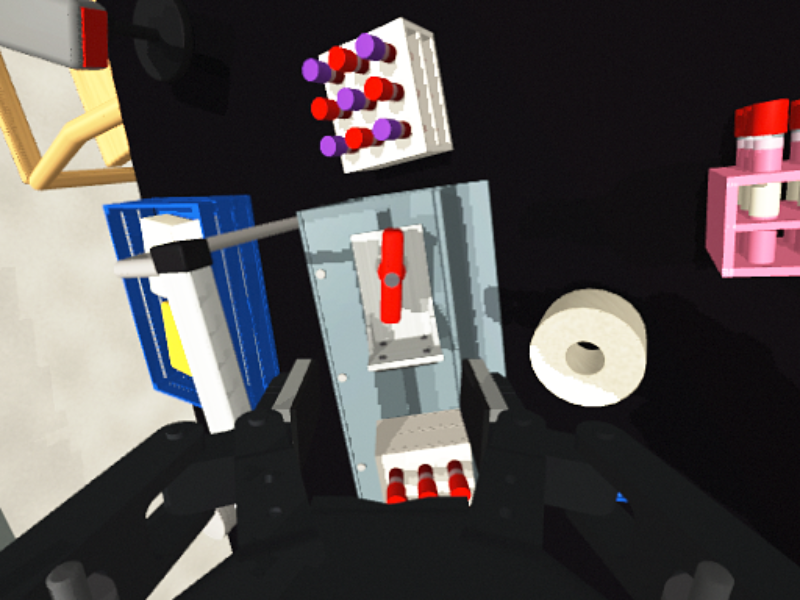

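The wrist view shows the knob axis dot at view px (392,280), the bar from (393,229) to (390,322), and the deck corner at (298,212). The light bar is clear, to the left.

Run:
```python
from h import *
p=np.load("p.npy"); w=np.load("w1.npz"); k=bot.calibration("wrist"); H=k["hand_eye"]
Rt=R.from_quat(w["rot"],scalar_first=True)
def hit(px,z):
    u=cv2.undistortPoints(np.array([[px]],float)/1.5625,k["mtx"],np.array([k["k1"],0,0,0,0]))[0,0]
    d=Rt.apply(H[:3,:3]@[u[0],u[1],1]); o=Rt.apply(H[:3,3])+w["pos"]
    D=Rd(p); O=deck(p,[[0,0,0]])[0]
    ol=D.inv().apply(o-O); dl=D.inv().apply(d); return np.round(1e3*(ol+dl*(z-ol[2])/dl[2]),1)
print("guess knob",-170+1e3*p[4])
for n,px,z in [("axis",(392,280),.06),("b1",(393,229),.06),("b2",(390,322),.06),("corner",(298,212),0),("nail1",(320,273),0),("nail2",(342,378),0),("nail3",(361,467),0),("upR",(442,358),.054),("upL",(370,368),.054),("liptop",(489,181),.022),("rackL",(376,422),.056),("rackR",(465,408),.056)]: print(n,hit(px,z))
```

```text
guess knob -149.7777593204363
axis [  -1.5 -149.9   60. ]
b1 [  -8.1 -186.2   60. ]
b2 [   5.1 -118.2   60. ]
corner [  68.8 -206.3    0. ]
nail1 [  61.2 -152.1    0. ]
nail2 [ 61.6 -50.3   0. ]
nail3 [61.8 49.8  0. ]
upR [-30.1 -80.1  54. ]
upL [ 27.2 -80.8  54. ]
liptop [ -86.9 -206.6   22. ]
rackL [ 30.5 -33.3  56. ]
rackR [-43.  -34.3  56. ]
```

Run:
```python
from h import *
p=np.load("p.npy"); x,y=-.001,-.150; th=.19
q=quat(p,th)
bot.move_pose(deck(p,[x,y,.12]),q)
print(bot.move_linear(deck(p,[x,y,.037]),speed=.08,until_force=15))
bot.set_gripper(0.0,grasp_force=50); print("grip",bot.read_gripper_width(),bot.read_ft_force())
print(bot.move_linear(deck(p,[x,y+.08,.037]),speed=.05,until_force=25),bot.read_ft_force())
r=bot.move_linear(deck(p,[x,y+.10,.037]),speed=.015,until_force=12)
L=Rd(p).inv().apply(bot.read_position()-deck(p,[[0,0,0]])[0])
print(r,L*1e3,Rd(p).inv().apply(bot.read_ft_force()),bot.read_gripper_width(),bot.read_clock())
```

```text
False
grip 0.00538788394589854 [ 0.81313865  0.21136689 -0.09084934]
False [-0.2622062   0.39306632  0.92841461]
False [ -1.00268765 -50.09992993  36.98581592] [-0.34418767  0.05237523 -0.60919673] -0.0020681191306293214 9.8833
```

The grip closed on nothing, so I'm looking before doing anything else.

Run:
```python
from h import *
p=np.load("p.npy")
np.savez("w2.npz",pos=bot.read_position(),rot=bot.read_tool_rot())
a=bot.camera("wrist"); b=bot.camera("top"); 
cv2.imwrite("pics/m2.png",np.hstack([cv2.resize(a,(400,300)),cv2.resize(b[100:220,170:330],(400,300),interpolation=cv2.INTER_CUBIC)])[:,:,::-1])
print(bot.read_joint_positions())
```

```text
[-0.29208579  0.25441441 -0.79875074  0.0291593   0.19681524 -1.73347099]
```

View pics/m2.png

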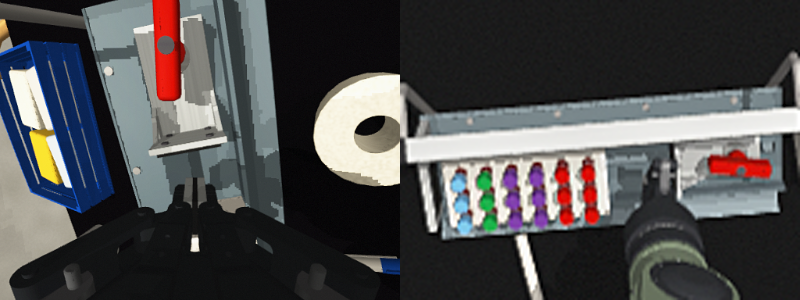

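The stop has not moved: the knob axis is at left-half px (165,45). The shut fingers ended on the cheek side of the upright, so they passed above it. I'll check height by triangulating from both wrist views.

Run:
```python
from h import *
p=np.load("p.npy"); k=bot.calibration("wrist"); H=k["hand_eye"]; D=Rd(p); O=deck(p,[[0,0,0]])[0]
def ray(f,px):
    w=np.load(f); Rt=R.from_quat(w["rot"],scalar_first=True)
    u=cv2.undistortPoints(np.array([[px]],float),k["mtx"],np.array([k["k1"],0,0,0,0]))[0,0]
    d=D.inv().apply(Rt.apply(H[:3,:3]@[u[0],u[1],1])); return D.inv().apply(Rt.apply(H[:3,3])+w["pos"]-O),d/np.linalg.norm(d)
def tri(a,b):
    A=0;B=0
    for o,d in (ray("w1.npz",np.array(a)/1.5625),ray("w2.npz",np.array(b)*1.28)):
        M=np.eye(3)-np.outer(d,d);A=A+M;B=B+M@o
    return np.round(1e3*np.linalg.solve(A,B),1)
print("axis",tri((392,280),(166,45)),"upR",tri((442,358),(229,140)),"upL",tri((370,368),(150,152)),"nail1",tri((320,273),(108,71)),"nail2",tri((342,378),(137,171)),"b2",tri((390,322),(168,100)))
c=np.linalg.inv(H)@[0,0,0,1]; print("tcp px",(k["mtx"]@(c[:3]/c[2]))[:2]/1.28)
print(proj("top",bot.read_position()), "in m2:",(proj("top",bot.read_position())[0]-[170,100])*2.5+[400,0])
```

```text
axis [  -1.5 -150.4   62.3] upR [-31.  -80.6  55.8] upL [ 26.5 -83.1  59.1] nail1 [  61.2 -152.2    1.3] nail2 [ 61.4 -50.6   0.2] b2 [   5.4 -116.9   56.2]
tcp px [195.25712617 174.81173086]
[[270.1293536  167.04059912]] in m2: [650.323384   167.60149779]
```

Run:
```python
from h import *
a=bot.camera("wrist")[150:340,150:350]; s=bot.camera("scene")[175:285,235:345]
cv2.imwrite("pics/m3.png",np.hstack([cv2.resize(a,(400,380),interpolation=cv2.INTER_CUBIC),cv2.resize(s,(400,380),interpolation=cv2.INTER_CUBIC)])[:,:,::-1])
print(bot.read_gripper_width(),bot.read_ft_force(),"tcp scene",(proj("scene",bot.read_position())[0]-[235,175])*400/110+[400,0])
```

```text
-0.001309608821193738 [ 0.32832452 -0.72589295 -0.9984738 ] tcp scene [586.10766835 199.31290236]
```

View pics/m3.png

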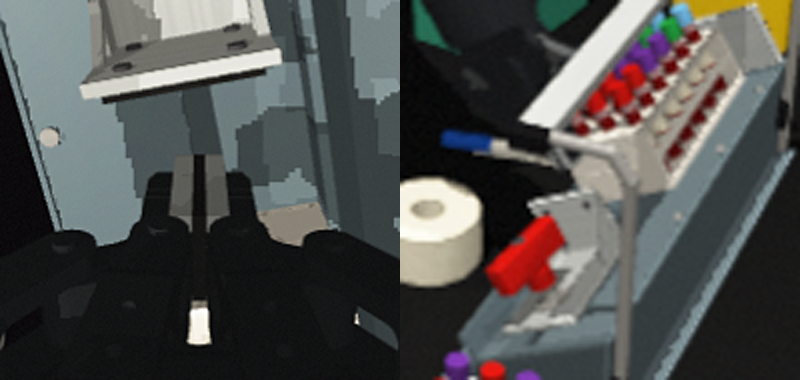

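Run:
```python
from h import *
p=np.load("p.npy")
t=bot.read_position(); r=R.from_quat(bot.read_tool_rot(),scalar_first=True)
print(t, r.as_matrix().round(2).tolist())
for l in (0,.05,.1,.15,.2): print(l,np.round(t+r.apply([0,-l,0]),3),(proj("scene",t+r.apply([0,-l,0]))[0]-[235,175])*400/110+[400,0])
for q in [(0,-.15,.05),(0,-.083,.054),(0,-.033,.025),(0,.195,.06),(.07,-.205,0)]: print(q,(proj("scene",deck(p,q))[0]-[235,175])*400/110+[400,0])
s=bot.camera("scene"); cv2.imwrite("pics/s3.png",cv2.resize(s,(800,600),interpolation=cv2.INTER_CUBIC)[:,:,::-1])
```

```text
[ 0.60964969 -0.03876249  0.09752996] [[-0.87, 0.5, -0.05], [0.09, 0.05, -0.99], [-0.49, -0.87, -0.09]]
0 [ 0.61  -0.039  0.098] [586.10766835 199.31290236]
0.05 [ 0.585 -0.042  0.141] [556.41838375 144.34179459]
0.1 [ 0.56  -0.044  0.184] [525.9271504   87.89675523]
0.15 [ 0.535 -0.047  0.227] [494.64081043  29.99125448]
0.2 [ 0.51  -0.05   0.271] [462.57055153 -29.35313194]
(0, -0.15, 0.05) [524.20895097 262.3298198 ]
(0, -0.083, 0.054) [559.74113855 204.81121639]
(0, -0.033, 0.025) [602.72342867 199.60424918]
(0, 0.195, 0.06) [683.03989559  23.09704189]
(0.07, -0.205, 0) [607.9119196  355.63381236]
```

View pics/s3.png

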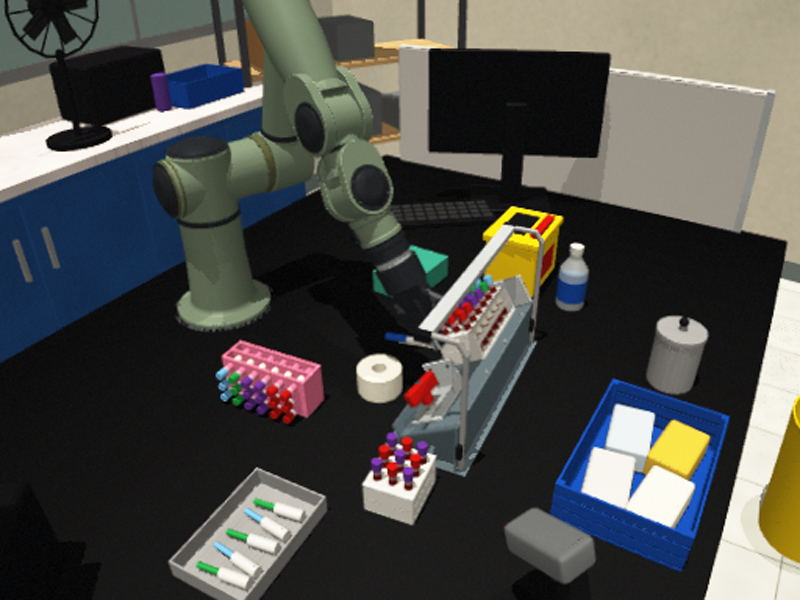

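The height is consistent, but I never confirmed the position after the descent. I'll go back over the knob and check each step.

```bash
cat >> h.py <<'E'
def loc(p): return np.round(1e3*Rd(p).inv().apply(bot.read_position()-deck(p,[0,0,0])),1)
E
python3 - <<'E'
from h import *
p=np.load("p.npy"); x,y=-.001,-.150
bot.move_linear(deck(p,[x,-.05,.11]),speed=.25); print(loc(p))
bot.set_gripper(.6); bot.move_linear(deck(p,[x,y,.11]),speed=.25); print(loc(p),bot.read_gripper_width())
r=bot.move_linear(deck(p,[x,y,.037]),speed=.1,until_force=20); print(r,loc(p),bot.read_ft_force())
np.savez("w4.npz",pos=bot.read_position(),rot=bot.read_tool_rot())
a=bot.camera("wrist"); cv2.imwrite("pics/w4.png",cv2.resize(a[100:340,90:410],(800,600),interpolation=cv2.INTER_CUBIC)[:,:,::-1]); print(bot.read_clock())
E
```

```text
[ -0.  -50.4 110.8]
[  -1.4 -150.6  109.9] 0.5959709745506755
False [  -0.7 -149.8   37.2] [ 0.26560588  0.30671207 -0.10260456]
12.6
```

View pics/w4.png

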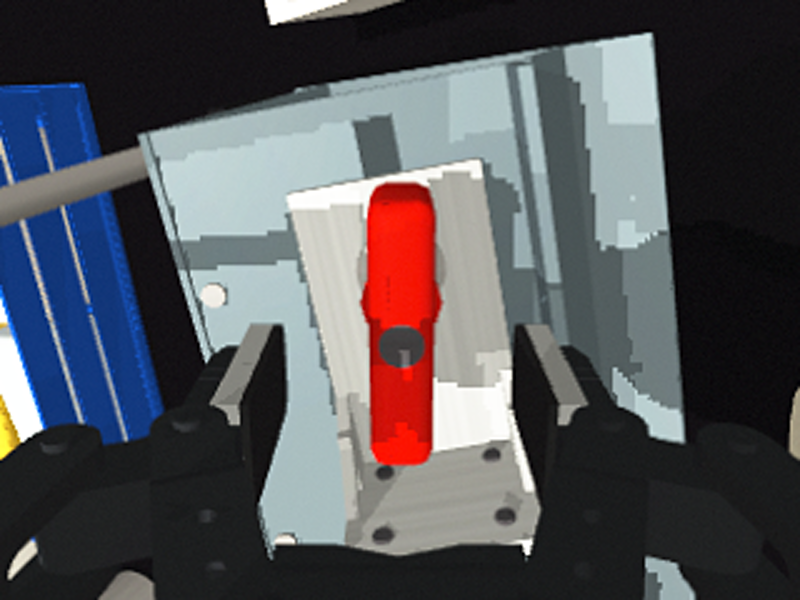

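The fingers straddle the red bar (crop px 400,325) at the right depth, so I'm closing and checking the width.

Run:
```python
from h import *
p=np.load("p.npy")
for o in (.35,.2,.1,0):
    bot.set_gripper(o,grasp_force=50); print(o,bot.read_gripper_width(),loc(p),Rd(p).inv().apply(bot.read_ft_force()).round(2),bot.read_clock())
    if bot.read_gripper_width()>o+.03: break
print(bot.search_frame("wrist","knob_grip")[:1] if bot.camera("wrist") is not None else 0)
```

```text
0.35 0.35258146933447365 [  -0.8 -150.2   37.3] [-0.07  0.7  -0.1 ] 12.9417
0.2 0.2003419874483208 [  -1. -150.   37.] [-0.07 -0.62  0.54] 13.225
0.1 0.10139478797220207 [  -1. -150.   37.] [-0.41  0.48  0.21] 13.475
0 -0.0023240635254147533 [  -1. -150.   37.] [ 0.4  -0.85  0.42] 13.725
[{'bbox': [232.4, 173.9, 33.1, 58.5], 'confidence': 0.82}]
```

Run:
```python
from h import *
a=bot.camera("wrist"); b=bot.camera("top")[125:195,250:330]
cv2.imwrite("pics/w5.png",np.hstack([cv2.resize(a[130:310,150:350],(444,400),interpolation=cv2.INTER_CUBIC),cv2.resize(b,(356,400),interpolation=cv2.INTER_CUBIC)])[:,:,::-1])
```

```text
(no output)
```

View pics/w5.png

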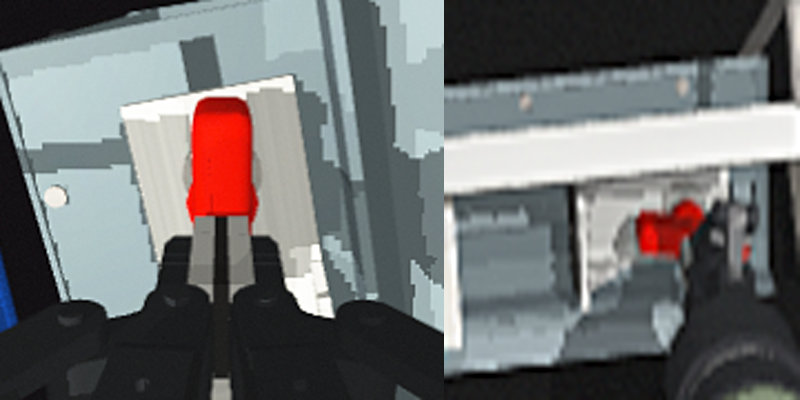

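Although the fingers look centred, they lie over the bar rather than around it. The top view also puts them about 10-20 mm further towards −y. So the real tips seem about 25 mm short of the reported TCP. A light touch of the shut tips on the bar top (known to be at 60 mm) will measure that.

Run:
```python
from h import *
p=np.load("p.npy")
r=bot.move_linear(deck(p,[-.001,-.150,.012]),speed=.02,until_force=4); print(r,loc(p),Rd(p).inv().apply(bot.read_ft_force()).round(2),bot.read_clock())
np.savez("w6.npz",pos=bot.read_position(),rot=bot.read_tool_rot())
b=bot.camera("top"); cv2.imwrite("pics/t6raw.png",b[:,:,::-1]);a=bot.camera("wrist"); cv2.imwrite("pics/w6raw.png",a[:,:,::-1])
```

```text
True [  -0.8 -150.1   32.9] [-0.25  0.81  4.98] 14.4083
```

The touch came at a reported 33 mm over the deck against a true 60 mm, so the tips are 27 mm short of the reported TCP. Following the camera ray, they are also about 9 mm towards tool +z. One rotated wrist view will tell whether the lateral part turns with joint 6.

Run:
```python
from h import *
p=np.load("p.npy"); k=bot.calibration("wrist"); H=k["hand_eye"]; D=Rd(p); O=deck(p,[0,0,0])
bot.move_linear(deck(p,[-.001,-.150,.10]),speed=.2); bot.set_gripper(.6)
j=bot.read_joint_positions()
for i,dj in enumerate((0,1.1,0)):
    jj=np.array(j); jj[5]+=dj; bot.goto_joints(jj)
    if i==2: break
    t=bot.read_position(); Rt=R.from_quat(bot.read_tool_rot(),scalar_first=True); im=bot.camera("wrist"); cv2.imwrite(f"pics/r{i}.png",im[:,:,::-1])
    m=((im[...,0]>90)&(im[...,1]<60)&(im[...,2]<60)).astype(np.uint8); n,l,s,c=cv2.connectedComponentsWithStats(m); b=1+np.argmax(s[1:,4]); print(s[b],c[b],loc(p))
    px=c[b].reshape(1,1,2); u=cv2.undistortPoints(px,k["mtx"],np.array([k["k1"],0,0,0,0]))[0,0]
    for z in (.033,.058):
        d=D.inv().apply(Rt.apply(H[:3,:3]@[u[0],u[1],1])); o=D.inv().apply(Rt.apply(H[:3,3])+t-O); print(z,np.round(1e3*(o+d*(z-o[2])/d[2]),1))
print(bot.read_clock())
```

```text
[ 238  158   24   84 1415] [249.29469965 198.57809187] [  -1.1 -149.9   99.8]
0.033 [  -0.3 -147.    33. ]
0.058 [  -1.7 -154.7   58. ]
[ 209  173   80   54 1754] [248.78050171 198.80444698] [  -1.2 -149.9   99.8]
0.033 [   2.1 -149.8   33. ]
0.058 [  -5.4 -152.    58. ]
17.9333
```

Run:
```python
from h import *
p=np.load("p.npy"); k=bot.calibration("wrist"); H=k["hand_eye"]; D=Rd(p)
for i,th in enumerate((.19,1.29)):
    im=cv2.imread(f"pics/r{i}.png")[...,::-1].astype(int)
    m=((im[...,0]>90)&(im[...,1]<60)&(im[...,2]<60)).astype(np.uint8)
    n,l,s,c=cv2.connectedComponentsWithStats(m); b=1+np.argmax(s[1:,4]); m=(l==b).astype(np.uint8)
    cs,_=cv2.findContours(m,cv2.RETR_EXTERNAL,cv2.CHAIN_APPROX_NONE); f=cv2.drawContours(m*0,cs,-1,1,-1)-m
    n,l,s,c=cv2.connectedComponentsWithStats(f); b=1+np.argmax(s[1:,4]); print(s[b],c[b])
    u=cv2.undistortPoints(c[b].reshape(1,1,2),k["mtx"],np.array([k["k1"],0,0,0,0]))[0,0]
    Rt=R.from_euler('z',-th)*T0
    o=Rt.apply(H[:3,3])+[-.0011,-.1499,.0998]; d=Rt.apply(H[:3,:3]@[u[0],u[1],1])
    for z in (.033,.06): print(z,np.round(1e3*(o+d*(z-o[2])/d[2]),1))
```

```text
[243 198  14  14 140] [249.10714286 204.42142857]
0.033 [   1.1 -141.5   33. ]
0.06 [  -0.6 -150.4   60. ]Traceback (most recent call last):
  File "<stdin>", line 8, in <module>
    return _wrapfunc(a, 'argmax', axis=axis, out=out, **kwds)
    return bound(*args, **kwds)
ValueError: attempt to get argmax of an empty sequence
```

Run:
```python
from h import *
k=bot.calibration("wrist"); H=k["hand_eye"]
im=cv2.imread("pics/r1.png")
Rt=R.from_euler('z',-1.29)*T0
for P in ((-.0006,-.1504,.06),(.0011,-.1415,.033)):
    c=H[:3,:3].T@(Rt.inv().apply(np.array(P)-[-.0011,-.1499,.0998])-H[:3,3]); print(P,(k["mtx"]@(c/c[2]))[:2])
cv2.imwrite("pics/r1c.png",cv2.resize(im[160:240,195:305],None,fx=6,fy=6,interpolation=cv2.INTER_CUBIC))
```

```text
(-0.0006, -0.1504, 0.06) [249.04824162 205.31066281]
(0.0011, -0.1415, 0.033) [257.85622202 200.05355239]
```

View pics/r1c.png

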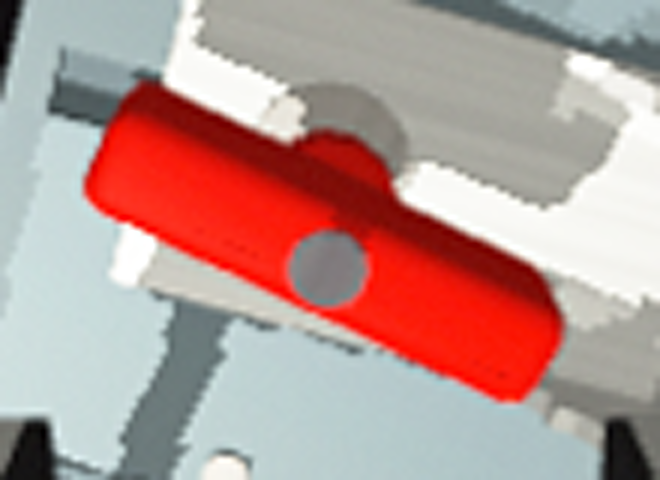

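The dot is at native px (249.5, 204.7), matching the prediction, so camera and deck are right and nothing shifts sideways. The 9 mm was just the near edge of the 22 mm wide pads. The only correction is to command 27 mm deeper.

Run:
```python
from h import *
print(bot.grip_depth)
p=np.load("p.npy"); x,y,z=-.001,-.150,.010
F=lambda: Rd(p).inv().apply(bot.read_ft_force()).round(2)
r=bot.move_linear(deck(p,[x,y,z]),speed=.12,until_force=12); print(r,loc(p),F())
if r: raise SystemExit
bot.set_gripper(0.0,grasp_force=50); w=bot.read_gripper_width(); print("grip",w,F(),bot.read_clock())
if w<.08: raise SystemExit
print(bot.move_linear(deck(p,[x,y+.08,z]),speed=.06,until_force=30),loc(p),F())
r=bot.move_linear(deck(p,[x,y+.105,z]),speed=.015,until_force=10)
print(r,loc(p),F(),bot.read_gripper_width(),bot.read_clock())
```

```text
0.0187
False [  -0.7 -150.1   10.3] [-0.42  0.2   1.05]
grip 0.17633742367599942 [-2.5  -0.16  7.59] 19.2417
False [ -1.2 -71.6  10.7] [-2.14 -4.45  7.01]
True [ -1.2 -61.4  10.7] [-0.09 -1.74  2.42] 0.17528105753547019 21.6833
```

Run:
```python
from h import *
p=np.load("p.npy"); x,z=-.001,.0105
F=lambda: Rd(p).inv().apply(bot.read_ft_force()).round(2)
print(F())
r=bot.move_linear(deck(p,[x,-.052,z]),speed=.012,until_force=14); print(r,loc(p),F(),bot.read_clock())
bot.wait(.1); print(loc(p),F())
b=bot.camera("top"); cv2.imwrite("pics/t7.png",cv2.resize(b[115:205,160:345],None,fx=4.3,fy=4.3,interpolation=cv2.INTER_CUBIC)[:,:,::-1])
```

```text
[-0.09 -1.74  2.42]
True [ -1.3 -61.8  10.7] [ 0.3  -2.28  3.3 ] 22.1667
[ -1.3 -61.8  10.7] [ 0.88 -2.08  2.77]
```

Run:
```python
from h import *
p=np.load("p.npy"); x,z=-.0012,.0107
F=lambda: Rd(p).inv().apply(bot.read_ft_force()).round(2)
for y in np.arange(-.0612,-.0565,.0006):
    bot.move_linear(deck(p,[x,y,z]),speed=.01); f=F(); print(round(y,4),loc(p),f)
    if f[1]<-9: break
j=np.array(bot.read_joint_positions())
for d in (.4,.8,1.1):
    q=j.copy(); q[5]+=d; bot.goto_joints(q); print(d,loc(p),F(),(Rd(p).inv().apply(bot.read_moment())).round(2),bot.read_gripper_width(),bot.read_clock())
```

```text
-0.0612 [ -1.3 -61.8  10.7] [-0.4  -3.75  1.77]
-0.0606 [ -1.3 -61.8  10.7] [-0.57 -5.67  2.62]
-0.06 [ -1.3 -61.8  10.7] [-0.97 -8.7   1.6 ]
-0.0594 [ -1.3 -61.8  10.7] [-0.87 -9.65  1.01]
0.4 [ -1.4 -61.9  10.7] [ 0.32 -3.42  2.61] [-0.2   0.56 -0.19] 0.18027168666891 23.7833
0.8 [ -1.5 -61.8  10.7] [-0.48 -4.1   3.43] [-0.11  0.75 -0.06] 0.1752200378439736 24.25
1.1 [ -1.5 -61.7  10.7] [-0.14 -4.36  2.04] [ 0.04  0.76 -0.12] 0.1745999509417532 24.6417
```

Run:
```python
from h import *
p=np.load("p.npy")
F=lambda: Rd(p).inv().apply(bot.read_ft_force()).round(2)
j=np.array(bot.read_joint_positions()); j[5]+=.1; bot.goto_joints(j); print(loc(p),F(),Rd(p).inv().apply(bot.read_moment()).round(2))
bot.set_gripper(.6); print(loc(p),F(),bot.read_gripper_width())
L=loc(p)/1e3
bot.move_linear(deck(p,[L[0],L[1],.15]),speed=.15)
bot.move_linear(deck(p,[L[0]-.02,L[1],.24]),speed=.25); print(loc(p),bot.read_clock())
t=bot.read_position(); Rt=bot.read_tool_rot(); np.savez("w8.npz",pos=t,rot=Rt)
a=bot.camera("wrist"); b=bot.camera("top")[115:205,160:345]; s=bot.camera("scene")[165:275,245:345]
cv2.imwrite("pics/w8raw.png",a[:,:,::-1])
img=np.zeros((600,800,3),np.uint8); img[:300,:400]=cv2.resize(a,(400,300)); img[:300,400:]=cv2.resize(s,(400,300),interpolation=cv2.INTER_CUBIC)
img[300:600]=cv2.resize(b,(800,300),interpolation=cv2.INTER_CUBIC); cv2.imwrite("pics/f8.png",img[:,:,::-1])
```

```text
[ -1.5 -61.7  10.7] [ 0.24 -4.28  2.34] [ 0.03  0.65 -0.07]
[ -1.6 -61.3  10.6] [-0.72 -0.09 -0.26] 0.6001789181887829
[-21.5 -61.6 239.5] 26.925
```

View pics/f8.png

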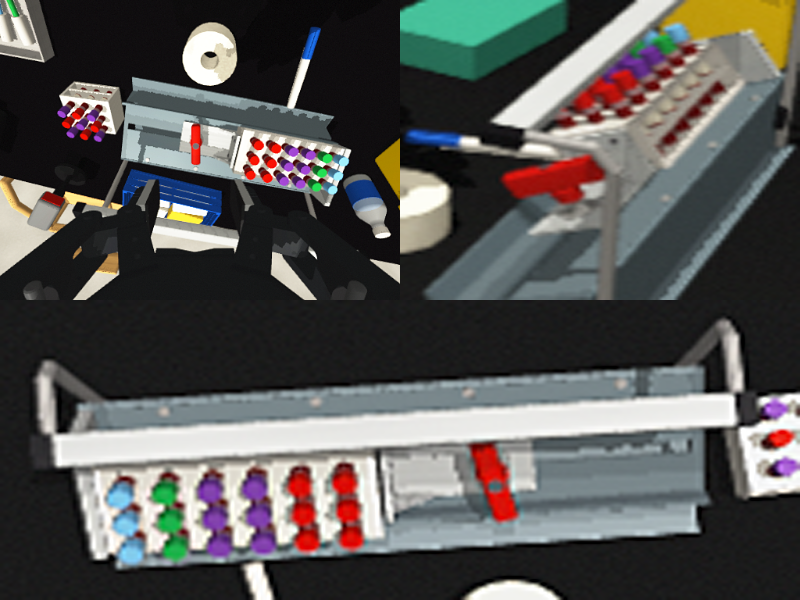

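The rack sits between cheek and stop with no visible gap, and the knob is turned across the slot. I'll measure its angle numerically.

Run:
```python
from h import *
p=np.load("p.npy"); k=bot.calibration("wrist"); H=k["hand_eye"]; D=Rd(p); O=deck(p,[0,0,0]); w=np.load("w8.npz"); Rt=R.from_quat(w["rot"],scalar_first=True)
im=cv2.imread("pics/w8raw.png")[...,::-1]
m=((im[...,0]>150)&(im[...,1]<60)&(im[...,2]<60)).astype(np.uint8); m[:,:215]=0; m[:,275:]=0
n,l,s,c=cv2.connectedComponentsWithStats(m); b=1+np.argmax(s[1:,4]); v,u=np.nonzero(l==b); print(s[b])
q=cv2.undistortPoints(np.c_[u,v].astype(float)[:,None],k["mtx"],np.array([k["k1"],0,0,0,0]))[:,0]
d=D.inv().apply(Rt.apply(np.c_[q,np.ones(len(q))]@H[:3,:3].T)); o=D.inv().apply(Rt.apply(H[:3,3])+w["pos"]-O)
P=o+d*((.058-o[2])/d[:,2])[:,None]; P=P[:,:2]; (cx,cy),(a,bb),ang=cv2.minAreaRect((P*1e3).astype(np.float32)); bx=cv2.boxPoints(((cx,cy),(a,bb),ang))
e=max((bx[1]-bx[0],bx[2]-bx[1]),key=np.linalg.norm); e*=np.sign(e[0]); print((cx,cy),(a,bb),"theta",np.arctan2(e[0],e[1]))
```

```text
[244 161  15  50 504]
(-0.9363803863525391, -61.041290283203125) (67.894775390625, 18.718881607055664) theta 1.3971491
```

```bash
python3 -c "
from cell import bot
print(bot.read_ft_force(),bot.read_clock()); bot.close_job()"
```

```text
[-0.0730994  -0.50419708  0.54917902] 27.075
the job is handed in; nothing more can be done
```

I slid the stop by its knob until it pushed the rack against the fixed end cheek. Then I turned the knob clockwise, let go and backed off, and handed the job in at 27.1 s.

**Last checks**
- **Rack home:** a push of almost 10 N along the slot moved nothing, and the last pictures show no gap at either end. The knob axis ended about 1 mm short of the home position I calculated, which is within the error of my fit of the stand's position.
- **Knob tight:** after release it measured about 1.40 rad, and it is tight from 1.1. I did not push on the locked stop to test it.
- **Other things on the counter:** I saw nothing moved in the last pictures, but they do not show everything. The spare rack, label roll and marker look where they were.
- **Rack flat:** it looks flat on the deck in the pictures; I did not measure this.

**What went wrong or disagreed**
- **Missed grasp:** the first grasp closed above the knob, and the fingers passed over the stop without moving anything.
- **Tool length:** a light touch on the knob showed the fingertips were about 27 mm short of the tool position the robot reports. I allowed for that on the next grasp, which held. I did not find out why they differ.
- **Early force stops:** the two force-limited pushes stopped just as the rack came home. I finished with small steps while watching the force, and about 4 N of push remained while I tightened the knob.

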